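# Roll a dry proof with the printing cylinder

## Robot

A 6-joint arm with a two-finger parallel gripper is mounted at the origin on a cart in front of the work surface, level with it; the furniture and walls round the work are solid. World frame = base frame: x ahead of the robot, y to its left, z up, the work surface at z = 0. Lengths are in m, angles in rad, forces in N, time in s.
With the tool pointing down it reaches from about 0.25 to 0.775 m from the base axis. Payload 4 kg.
Tool frame: the origin (TCP) lies where the fingers leave the gripper's body, on its centre line; the fingertips stand 97 mm ahead of it and the grasp point (between the pads) lies 78 mm ahead of it; x points along the fingers, y is the direction in which the jaws open and shut, and the axes are right-handed (so a half turn about x gives the same grasp; the last joint's range is limited). The gripper opens to 94 mm and grips with 3 to 60 N. Pads are 16 mm wide; open, the fingers measure 119 mm over their backs; the gripper's body (75 mm by 177 mm) begins 78 mm behind the grasp point.
Start: joints at [-1.364, 0.087, 1.371, -0, 1.684, -0.103], TCP at [0.168, -0.524, 0.303] pointing down, gripper open.
Joint ranges: [-3.1, 3.1], [-0.76, 2.03], [0.27, 2.55], [-1.08, 4.22], [0.17, 2.65], [-2.57, 2.57]. Speed limits (rad/s): [2.79, 2.79, 3.14, 3.14, 3.14, 3.14].

## Interface

Orientations are given as [roll, pitch, yaw] about the fixed x, y, z axes, in that order (R = Rz(yaw) Ry(pitch) Rx(roll)).
In Python, from rig import r gives the robot as it stands.
- The arm moves only by the shell command python3 -m creep 'ROWS'. ROWS is JSON, a list of rows, each a list of 3 entries, a list of its own where there are three numbers: the shift along the world's x, y, z in mm, then the turn, a rotation vector about the world's x, y, z in degrees, then the opening, from -1 (shut) to 1 (fully open). In form: [[[tx, ty, tz], [rx, ry, rz], grip], ...]. A call has 1 to 20 rows; each row shifts and turns the commanded pose from where the row before left it; what a row does not reach is not made up. A row lasts 1/12 s, in which the tool goes at most 41.7 mm and 7.16 degrees, less where a joint would pass 70% of its speed; a pose out of reach is approached as far as the arm can. A call is refused whole if a number of a shift passes 41.7 or a number of a turn 7.16, either way. A call with a gripper value outside its range is refused whole. The fingers move at their own pace and stop on an object; the grip force is fixed at half the most. Time passes only in rows, so rows that do not move let the fingers close. It gives the time, the measured TCP pose, the force and the opening at its end, in the units of the state.
- r.state(): the state, without advancing time (a new reading comes with each control period).
- r.camera(name): name is "scene" or "top" or "wrist"; returns (picture, depth): 384x512x3 uint8, red, green, blue; 384x512 float32, m along the optical axis (not along the pixel's ray), 0 where there is no reading.
- r.get_calibration(name): a dict with "fx", "fy", "cx", "cy" (pixels), "extrinsics" (4x4, takes a point from world to camera coordinates). Camera axes: x right, y down, z forward; pixel columns grow to the right and rows downward; lengths in m; the calibration is good to about 2 mm. The wrist camera is an equidistant fisheye: a pixel r from the principal point sees the ray r / f radians off the axis. A picture is of the moment at which its call begins: read the wrist's pose just before it. get_calibration takes no time and is no camera call; for the wrist camera it gives the pose at the moment of the call.
- r.sign_off(): hands the job in, once; it reports no verdict.
The state is a dict: "t": time; "joints": joint angles; "joint_vel": joint speeds; "tau": joint torques, N m; "position": TCP position; "tcp_rot": TCP orientation; "force": force on the tool from outside, world axes, zero at the start; "wrist_torque": the same for the moment, N m; "gripper_width": finger opening in m.
Only numpy, scipy, OpenCV 4.12 (cv2) and the standard library are available. Lean on these libraries where they do the work, as an engineer would, in place of code of your own. Each camera call takes 0.05 s, during which the arm holds its last target.

## Task

Take a dry proof: pick up the blue-handled paddle, set its flat sole on top of the engraved printing cylinder and, with the paddle alone, roll the cylinder along the felt bed, over the brown lino swatch, until it lies at the red pointer. Keep a moderate pressure of about 8 N on it all the way, never hard enough to crush the felt (15 N), then lift off so that the cylinder stays at the pointer and lay the paddle flat on the bench clear of the bed. Leave the knobbed block, the tumbler and the round block alone.

Things in the scene. Friction and masses are not known exactly. Their poses are not given: they have to be found in the camera images.
- paddle_grip (a point): Centre of the grip rib of the wooden paddle (220 g, mass varies by a fifth). The paddle has a flat sole 170 mm long (own x), 50 mm wide (own y), 10 mm thick, and on it a blue upright rib 90 mm long (own x), 20 mm thick (own y: pinch across it), 46 mm high. This point lies in the middle of the rib, 34 mm above the sole's flat underside, 24 mm above the sole's top face, 22 mm below the rib's top. It starts lying flat on the bench, right of the bed.
- cylinder: Dark wooden printing cylinder with copper inlays, diameter 44 mm, length 62 mm, about 340 g (mass varies by a fifth), lying across the bed on the felt. Origin at its centre; own x is its axis of rotation. It rolls freely along the bed's y. Under a flat sole that does not slip it advances half as far as the sole.
- bed: Fixed proofing bed, 310 mm long (own y), 116 mm wide (own x). Origin at the centre of its underside on the bench. Two side rails along own y, 76 mm apart inside, tops 40 mm above the bench; end stops 42 mm high. The cylinder starts towards the bed's +y end (left) and must roll toward -y.
- mark (a point): The place of the red pointer clipped on the bed's near rail (pointer's top 45 mm above the bench), given on the bed's centre line and 52 mm above the bench: exactly where the cylinder's centre shall end (axes as the bed's). It lies 65 to 95 mm from the cylinder's start.
- knob_block: Dark wooden printing block with a turned knob handle on top, 68 x 57 mm, 70 mm high, bystander; origin at the centre of its underside.
- tumbler: Steel tumbler, 69 mm wide, 95 mm high, bystander; origin at the centre of its underside.
- round_block: Round printing block, 66 mm wide, 36 mm high, bystander; origin at the centre of its underside.
- felt (a point): Centre of the grey felt at rest, 30 mm above the bench. The felt lies on a sprung platen that sinks under load, about 7.5 N per mm, 9 mm at most. On it, somewhere between cylinder and mark (place not measured), sticks a brown lino swatch 44 mm long, 3 mm thick in the middle, tapering to nothing at both ends: a sole carried over it at one height presses too little or too much.
Not all that is in view belongs to the job. What is shaped like the cylinder but purple is not meant.

How it is judged:
By the outcome, as a careful person would: the job done as asked, in the order asked, and still so for the second after the job is handed in, with the robot touching nothing.
It also fails if it takes over 72 s, if anything falls off the work surface, if the arm or the gripper's body presses on something with over 40 N, if the wrist force passes 120 N, or if a joint passes its speed limit or range.

## Working session

There is one attempt and no reset: what is moved stays moved. The work goes in short steps, Python scripts to look and compute and a shell command to move; the robot and the scene stay as the last step left them, time stands still between calls to the robot, and variables do not carry over. Pictures are saved under pics/ and viewed, and the job is handed in when it is done.

```bash
ls; mkdir -p pics; python3 - <<'E'
from rig import r
import cv2
s=r.state()
for k in s: print(k,s[k])
import numpy as np
for n in ["scene","top"]:
    p,d=r.camera(n); cv2.imwrite(f"pics/{n}0.png",p[:,:,::-1]); np.savez(f"/tmp/{n}0.npz",p=p,d=d)
    c=r.get_calibration(n); print(n,{k:np.round(v,4).tolist() for k,v in c.items()})
E
```

```text
pics
t 0.0
joints [-1.36411285e+00  8.79641690e-02  1.37221804e+00 -6.73456440e-06
  1.68360820e+00 -1.03107759e-01]
joint_vel [-0.00060664  0.00187774 -0.00227988 -0.0003379   0.00133517 -0.00132506]
tau [ 1.12603284e-03 -3.40169942e+01 -3.02427757e+01  7.19636818e-02
  3.29693744e-02 -1.44963542e-04]
position [ 0.167595   -0.52349826  0.30151731]
tcp_rot [-1.67085853  1.56859856  1.78052462]
force [ 0.2979507  -0.27334992  0.44509882]
wrist_torque [ 0.06112317 -0.00871275 -0.0265897 ]
gripper_width 0.09402597006853466
scene {'fx': 425.7484, 'fy': 425.7484, 'cx': 256.4687, 'cy': 190.768, 'extrinsics': [[-0.7753, -0.6312, -0.0219, 0.5251], [-0.3809, 0.495, -0.781, 0.1974], [0.5038, -0.5971, -0.6242, 0.739], [0.0, 0.0, 0.0, 1.0]]}
top {'fx': 367.7909, 'fy': 367.7909, 'cx': 252.6956, 'cy': 193.9166, 'extrinsics': [[-0.0364, -0.9993, 0.0048, 0.1482], [-0.9751, 0.0345, -0.2192, 0.5727], [0.2189, -0.0126, -0.9757, 0.7962], [0.0, 0.0, 0.0, 1.0]]}
```

View pics/scene0.png

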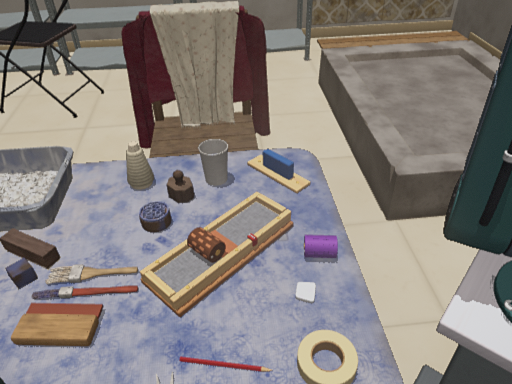

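View pics/top0.png

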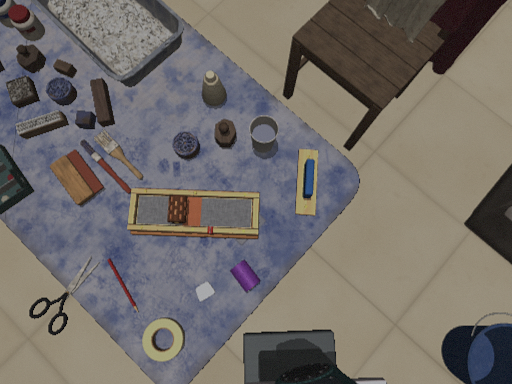

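Top view: the paddle is at (308,180) with its blue rib. The copper-inlaid cylinder is at (178,209) in the bed, the swatch at (194,210) and the red pointer at (210,231). The purple cylinder at (245,276) is outside the bed and is the decoy. Next I'll measure and enlarge.

```bash
cat > h.py <<'E'
import numpy as np
def cloud(d,c):
    v,u=np.mgrid[:d.shape[0],:d.shape[1]]
    P=np.stack([(u-c['cx'])/c['fx']*d,(v-c['cy'])/c['fy']*d,d],-1)
    E=np.array(c['extrinsics']); return (P-E[:3,3])@E[:3,:3]
def rect(P):
    import cv2
    (cx,cy),(w,h),a=cv2.minAreaRect((P[:,:2]*1000).astype(np.float32))
    return np.round([cx,cy,w,h,a],1)
E
python3 - <<'E'
from rig import r
import cv2,numpy as np
from h import *
for n in ["top","scene"]:
    z=np.load(f"/tmp/{n}0.npz");p=z['p'];d=z['d'];c=r.get_calibration(n)
    W=cloud(d,c);hsv=cv2.cvtColor(p,cv2.COLOR_RGB2HSV)
    if n=="top":
        roi=lambda u0,u1,v0,v1:(slice(v0,v1),slice(u0,u1))
        pad=roi(285,325,140,225);bed=roi(115,270,180,245);cyl=roi(160,195,190,228);pt=roi(200,220,222,240)
    else:
        roi=lambda u0,u1,v0,v1:(slice(v0,v1),slice(u0,u1))
        pad=roi(240,315,140,195);bed=roi(135,300,185,315);cyl=roi(180,230,222,268);pt=roi(243,262,228,250)
    w=W[pad];h=hsv[pad];m=(h[...,0]>100)&(h[...,0]<125)&(h[...,1]>150)
    b=w[m&(w[...,2]>.045)]; print(n,'rib',rect(b),np.median(b[:,2]),b[:,2].max(),len(b))
    m=(w[...,2]>.005)&(w[...,2]<.016)&(h[...,0]<35); b=w[m];print('sole',rect(b),np.median(b[:,2]),len(b))
    m=w[...,2]>.005; print('pad all',rect(w[m]))
    w=W[bed];h=hsv[bed];m=(w[...,2]>.034)&(w[...,2]<.048)&(h[...,0]<32)&(h[...,0]>18);b=w[m];print('bed',rect(b),np.median(b[:,2]))
    w=W[cyl];m=w[...,2]>.055;b=w[m];print('cyl',rect(b),b[:,2].max(),b.mean(0),len(b))
    w=W[pt];h=hsv[pt];m=((h[...,0]<8)|(h[...,0]>172))&(h[...,1]>170);b=w[m];print('ptr',b.mean(0),b.min(0),b.max(0),len(b))
    if n=="top":
        a=cv2.resize(p[170:250,110:330],None,fx=3.6,fy=3.6,interpolation=2);cv2.imwrite('pics/crop1.png',a[:,:,::-1])
        print('table z',np.median(W[250:260,150:180,2]))
    w=W[bed];h=hsv[bed]; m=(h[...,0]<14)&(h[...,1]>110)&(w[...,2]<.036)&(w[...,2]>.026);b=w[m];print('swatch',rect(b),len(b))
    for q,k in enumerate(['x','y']): print(np.percentile(b[:,q],[2,50,98]))
E
```

```text
top rib [517.   45.1  43.4 313.   61.7] 0.05391569617173618 0.9017012117000495 278
sole [620.   -9.6  50.3 170.1  83.2] 0.009356531605071886 906
pad all [535.4  26.4  92.1 356.   67. ]
bed [548.2 268.9 308.2  99.4  85.9] 0.039496124147249165
cyl [473.7 245.9 264.5  68.2  37.5] 0.9017012117000495 [0.54777081 0.30109224 0.0801849 ] 505
ptr [0.49890199 0.22961199 0.04254037] [0.49284206 0.22527157 0.03529627] [0.5062194  0.23585883 0.04562233] 20
table z -0.0006613335193789494
swatch [539.6 257.6  70.2  85.5  81.8] 417
[0.5139802  0.54760222 0.5823513 ]
[0.25468943 0.27141271 0.28906516]
  return _methods._mean(a, axis=axis, dtype=dtype,
  ret = ret.dtype.type(ret / rcount)
Traceback (most recent call last):
ValueError: zero-size array to reduction operation maximum which has no identity
```

View pics/crop1.png

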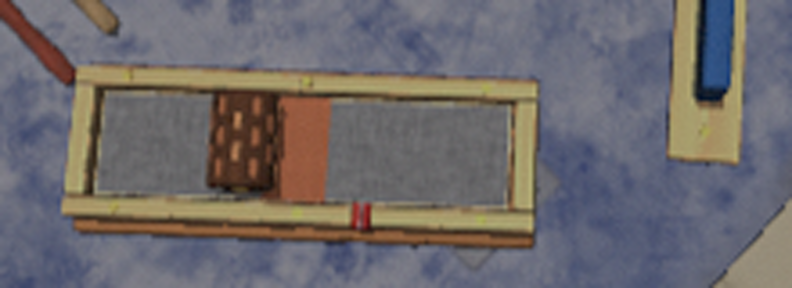

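The crop confirms the dark copper-inlaid cylinder at about (242,140), with the brown swatch right beside it at (303,147) and the pointer at (361,215). I'll refine the measurements with invalid depth masked out.

```bash
python3 - <<'E'
from rig import r
import cv2,numpy as np
from h import *
def axis(b):
    q=b[:,:2]-b[:,:2].mean(0);_,s,v=np.linalg.svd(q,full_matrices=False);a=np.degrees(np.arctan2(v[0,1],v[0,0]))%180;return round(a,2)
for n in ["top","scene"]:
    z=np.load(f"/tmp/{n}0.npz");p=z['p'];d=z['d'];c=r.get_calibration(n)
    W=cloud(d,c);W[d<=0]=np.nan;W[W[...,2]>.15]=np.nan;hsv=cv2.cvtColor(p,cv2.COLOR_RGB2HSV)
    X,Y,Z=W[...,0],W[...,1],W[...,2];H=hsv[...,0];S=hsv[...,1]
    box=lambda x0,x1,y0,y1:(X>x0)&(X<x1)&(Y>y0)&(Y<y1)
    P=box(.5,.74,-.07,.06)
    def rep(l,m):
        b=W[m]
        if len(b)<4: print(n,l,'none');return
        print(n,l,rect(b),'ax',axis(b),'mean',np.round(b.mean(0)*1000,1),'zmed',round(np.median(b[:,2])*1000,1),'zmax',round(b[:,2].max()*1000,1),len(b))
    blue=(H>100)&(H<125)&(S>120)
    rep('rib',P&(Z>.051)&blue); rep('ribtop',P&(Z>.052)&(Z<.06)); rep('sole',P&(Z>.006)&(Z<.014)&~blue)
    B=box(.46,.63,.08,.45)
    rep('rails',B&(Z>.036)&(Z<.046)&(H<32)&(H>15)); rep('bedall',B&(Z>.012)&(Z<.046))
    rep('cyl',B&(Z>.058)); rep('cyltop',B&(Z>.070))
    rep('ptr',B&((H<6)|(H>174))&(S>170)&(Z>.03))
    rep('swatch',B&(H<14)&(S>110)&(Z<.0365)&(Z>.027)&(X>.515)&(X<.585))
    rep('felt',B&(S<60)&(Z<.036)&(Z>.02)&(X>.52)&(X<.58))
E
```

```text
top rib [617.4  -8.8  18.8  85.7  82.5] ax 173.17 mean [616.4  -8.6  54. ] zmed 54.0 zmax 58.1 265
top ribtop [618.4  -9.1  19.1  87.8  83. ] ax 173.21 mean [618.7  -9.1  54.3] zmed 54.2 zmax 58.1 252
top sole [620.   -9.4  50.3 170.3  83.5] ax 173.78 mean [614.6  -7.    9.4] zmed 9.4 zmax 13.7 902
top rails [548.4 269.1 308.7  99.9  85.9] ax 86.03 mean [547.6 272.   39.6] zmed 39.6 zmax 45.1 1575
top bedall [548.6 269.5 309.4 115.5  85.8] ax 86.22 mean [544.4 267.   31.5] zmed 30.6 zmax 45.6 5327
top cyl [551.2 305.4  41.3  62.1  86.8] ax 175.94 mean [550.2 303.8  69. ] zmed 70.3 zmax 77.4 482
top cyltop [551.7 305.9  29.3  62.3  79.9] ax 176.47 mean [551.8 305.7  72.3] zmed 72.2 zmax 77.4 254
top ptr [499.5 230.5  10.1  13.   87.4] ax 177.47 mean [498.9 229.6  42.5] zmed 43.6 zmax 45.6 20
top swatch [548.2 271.7  38.1  72.1  80.3] ax 172.23 mean [548.4 271.1  31.3] zmed 31.3 zmax 36.3 399
top felt [549.8 270.4 277.   59.7  89.7] ax 89.62 mean [549.  261.9  29.5] zmed 29.6 zmax 34.3 1920
scene rib [616.5  -6.4  17.4  83.7  84.4] ax 173.47 mean [613.8  -5.1  53.6] zmed 53.7 zmax 56.9
[... 234 characters left out ...]
545.9 270.6 310.9 102.   85.8] ax 86.32 mean [541.2 294.3  39.2] zmed 39.1 zmax 45.3 1854
scene bedall [542.6 271.2 311.2 114.5  84.7] ax 86.26 mean [537.  287.9  30.5] zmed 29.9 zmax 46.0 6945
scene cyl [548.9 308.   40.9  65.5  85.6] ax 0.62 mean [545.1 312.1  68.2] zmed 69.6 zmax 74.8 598
scene cyltop [549.8 307.1  25.7  63.6  87.2] ax 175.6 mean [548.1 307.6  71.9] zmed 71.8 zmax 74.8 277
scene ptr [498.9 236.7   2.9  10.4  77.2] ax 176.44 mean [499.2 237.1  44.1] zmed 44.1 zmax 46.0 6
scene swatch [544.1 264.4  35.4  78.5  62.6] ax 161.11 mean [540.3 267.3  30.8] zmed 30.9 zmax 33.9 187
scene felt [550.  270.1 275.1  59.8  89.9] ax 89.11 mean [549.1 283.2  29.2] zmed 29.2 zmax 33.0 2222
```

```bash
cat >> h.py <<'E'
from scipy.spatial.transform import Rotation as Ro
def tool(s):
    R=Ro.from_euler('xyz',s['tcp_rot']).as_matrix(); p=np.array(s['position'])
    return p,R
def rep(s):
    p,R=tool(s);print('t',round(s['t'],2),'tcp',np.round(p*1e3,1),'grasp',np.round((p+.078*R[:,0])*1e3,1),'xax',np.round(R[:,0],3),'jaw deg',round(np.degrees(np.arctan2(R[1,1],R[0,1])),2),'F',np.round(s['force'],2),'M',np.round(s['wrist_torque'],3),'w',round(s['gripper_width']*1e3,1),'j',np.round(s['joints'],2))
E
python3 - <<'E'
from rig import r
from h import *
rep(r.state())
c=r.get_calibration('wrist');print({k:np.round(v,3).tolist() for k,v in c.items()})
E
```

```text
t 0.1 tcp [ 167.6 -523.5  301.6] grasp [ 167.6 -523.4  223.6] xax [-0.     0.002 -1.   ] jaw deg -72.25 F [-0.09  0.15 -0.61] M [-0.018  0.006 -0.062] w 93.9 j [-1.36  0.09  1.37 -0.    1.68 -0.1 ]
{'fx': 297.319, 'fy': 297.319, 'cx': 254.059, 'cy': 190.931, 'extrinsics': [[0.304, -0.953, -0.003, -0.548], [-0.919, -0.294, 0.261, -0.028], [-0.249, -0.076, -0.965, 0.393], [0.0, 0.0, 0.0, 1.0]]}
```

```bash
python3 -m creep '[[[18,36,0],[0,0,0],1],[[18,36,0],[0,0,0],1],[[18,36,0],[0,0,0],1],[[18,36,0],[0,0,0],1],[[18,36,0],[0,0,0],1],[[18,36,0],[0,0,0],1],[[18,36,0],[0,0,0],1],[[18,36,0],[0,0,0],1],[[18,36,0],[0,0,0],1],[[18,36,0],[0,0,0],1],[[18,36,0],[0,0,0],1],[[18,36,0],[0,0,0],1],[[18,36,0],[0,0,0],1],[[18,36,0],[0,0,0],1],[[18,36,0],[0,0,0],1],[[18,36,0],[0,0,0],1],[[18,36,0],[0,0,0],1],[[18,36,0],[0,0,0],1],[[10,20,0],[0,0,0],1],[[0,0,0],[0,0,0],1]]'
python3 - <<'E'
from rig import r
from h import *
import cv2
rep(r.state())
c=r.get_calibration('wrist');p,d=r.camera('wrist')
np.savez('/tmp/w1.npz',p=p,d=d,**{k:np.array(v) for k,v in c.items()})
cv2.imwrite('pics/w1.png',p[:,:,::-1])
E
```

```text
t: 1.77
position: [0.5025, 0.1479, 0.3012]
tcp_rot: [-0.845, 1.568, 2.612]
force: [-1.2, 0.3, -0.3]
gripper_width: 0.0942
t 1.77 tcp [502.5 147.9 301.2] grasp [502.3 148.  223.2] xax [-0.002  0.001 -1.   ] jaw deg -71.95 F [-1.21  0.28 -0.32] M [-0.045  0.018 -0.02 ] w 94.2 j [0.18 0.03 1.43 0.   1.68 1.43]
```

View pics/w1.png

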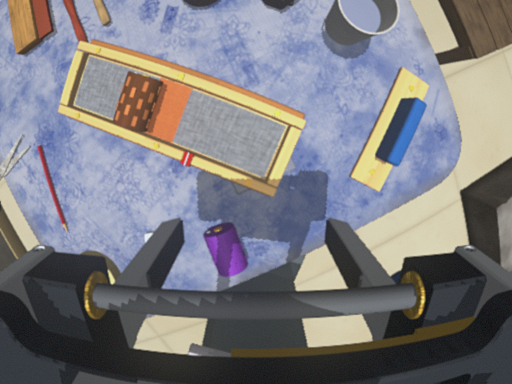

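The wrist view shows the cylinder at (138,102), the swatch from about (158,110) to (187,115), the pointer at (188,157) and the rib at (402,131). I'll measure from it now.

```bash
cat >> h.py <<'E'
import cv2
def wcloud(d,c):
    v,u=np.mgrid[:d.shape[0],:d.shape[1]]
    a=(u-c['cx'])/c['fx'];b=(v-c['cy'])/c['fy'];th=np.hypot(a,b);k=np.where(th>1e-6,np.tan(th)/np.maximum(th,1e-9),1)
    P=np.stack([a*k*d,b*k*d,d],-1);E=np.array(c['extrinsics']);W=(P-E[:3,3])@E[:3,:3];W[d<=0]=np.nan;return W
def axis(b):
    q=b[:,:2]-b[:,:2].mean(0);_,s,v=np.linalg.svd(q,full_matrices=False);return round(np.degrees(np.arctan2(v[0,1],v[0,0]))%180,2)
A=np.radians(86.1);YB=np.array([np.cos(A),np.sin(A)]);XB=np.array([np.sin(A),-np.cos(A)]);B0=np.array([.5484,.2693])
def bedc(b): return np.stack([(b[:,:2]-B0)@XB,(b[:,:2]-B0)@YB,b[:,2]],1)*1e3
E
python3 - <<'E'
from h import *
z=np.load('/tmp/w1.npz');W=wcloud(z['d'],z);p=z['p'];W[W[...,2]>.15]=np.nan
hsv=cv2.cvtColor(p,cv2.COLOR_RGB2HSV);X,Y,Z=W[...,0],W[...,1],W[...,2];H=hsv[...,0];S=hsv[...,1]
box=lambda x0,x1,y0,y1:(X>x0)&(X<x1)&(Y>y0)&(Y<y1)
def rp(l,m):
    b=W[m]
    if len(b)<4: print(l,'none');return
    print(l,rect(b),'ax',axis(b),'z',np.round(np.percentile(b[:,2],[2,50,98])*1e3,1),len(b))
    q=bedc(b);print('   bed x,y mean',np.round(q[:,:2].mean(0),1),'y pct',np.round(np.percentile(q[:,1],[1,5,50,95,99]),1),'x pct',np.round(np.percentile(q[:,0],[1,50,99]),1))
blue=(H>100)&(H<125)&(S>120);P=box(.5,.74,-.07,.06)
rp('rib',P&(Z>.051)&blue);rp('sole',P&(Z>.006)&(Z<.014)&~blue)
B=box(.46,.63,.08,.45)
rp('rails',B&(Z>.036)&(Z<.046)&(H<32)&(H>15));rp('bedall',B&(Z>.012)&(Z<.046))
rp('cyl',B&(Z>.058));rp('cyltop',B&(Z>.070))
rp('ptr',B&((H<6)|(H>174))&(S>150)&(Z>.02)&(X<.515))
rp('swatch',B&(H<14)&(S>110)&(Z<.0365)&(Z>.027)&(X>.518)&(X<.58))
rp('felt',B&(S<60)&(Z<.036)&(Z>.02)&(X>.52)&(X<.58))
# profile of z along bed
q=bedc(W[B]);m=abs(q[:,0])<25
for s in range(-70,80,4):
    k=m&(abs(q[:,1]-s)<2);print(s,round(np.nanmedian(q[k,2]),1) if k.any() else None,end='; ')
a=cv2.resize(p[50:190,90:230],None,fx=4,fy=4,interpolation=2);cv2.imwrite('pics/w1c.png',a[:,:,::-1])
E
```

```text
rib [615.6  -8.   18.9  86.8  83.5] ax 173.32 z [52.9 56.1 57.6] 930
   bed x,y mean [  85.3 -270.9] y pct [-281.3 -279.6 -270.7 -263.1 -261.9] x pct [ 43.4  85.1 128.1]
sole [615.9  -7.8  50.7 170.4  83.2] ax 174.47 z [ 7.7 11.3 13. ] 2576
   bed x,y mean [  81.5 -264.7] y pct [-297.9 -291.3 -261.2 -246.9 -244.6] x pct [  2.8  74.5 169.6]
rails [545.4 270.7 309.7 100.4  85.8] ax 86.08 z [38.  41.8 44.5] 5922
   bed x,y mean [ -1.4 -12.6] y pct [-151.8 -148.3  -18.9  147.1  152.8] x pct [-52.3   2.4  46.6]
bedall [547.3 285.4 344.  126.9  83.5] ax 85.62 z [14.6 32.6 44. ] 18694
   bed x,y mean [  0.6 -16. ] y pct [-150.3 -140.5  -28.9  140.4  150.4] x pct [-58.8   1.4  53.7]
cyl [548.4 306.3  43.6  64.1  88. ] ax 178.01 z [59.1 72.9 76.6] 1889
   bed x,y mean [-2.1 32.2] y pct [16.  17.2 30.9 51.9 56.1] x pct [-32.7  -2.1  27.9]
cyltop [548.2 306.3  31.7  62.3  86.8] ax 176.68 z [70.3 74.1 76.8] 1292
   bed x,y mean [-2.3 35.5] y pct [22.  23.8 34.8 49.4 51.6] x pct [-32.7  -2.1  27.6]
ptr [499.  231.7  11.1  15.4  87.2] ax 173.61 z [44.8 46.6 48.2] 74
   bed x,y mean [-46.7 -41.3] y pct [-46.4 -45.8 -42.9 -36.  -35.5] x pct [-54.1 -46.8 -39.1]
swatch [5.491e+02 2.722e+02 6.190e+01 4.040e+01 1.000e-01] ax 174.7 z [31.5 33.8 35.8] 1430
   bed x,y mean [1.  2.9] y pct [-14.1 -12.8   2.5  19.2  21. ] x pct [-29.9   1.1  30.9]
felt [549.8 270.7 275.8  59.9  89.9] ax 88.98 z [30.3 31.9 33.5] 6402
   bed x,y mean [  1.2 -20.9] y pct [-133.3 -125.9  -48.5  125.3  135. ] x pct [-33.3   1.5  29.9]
-70 31.8; -66 31.9; -62 31.8; -58 32.0; -54 31.9; -50 31.9; -46 31.8; -42 32.0; -38 31.8; -34 31.9; -30 31.9; -26 31.8; -22 31.8; -18 31.9; -14 32.1; -10 32.7; -6 33.4; -2 33.9; 2 34.3; 6 34.7; 10 34.3; 14 34.8; 18 60.0; 22 68.6; 26 72.4; 30 74.1; 34 75.1; 38 75.8; 42 74.9; 46 73.9; 50 71.9; 54 68.0; 58 64.1; 62 None; 66 None; 70 None; 74 32.1; 78 32.0;
```

View pics/w1c.png

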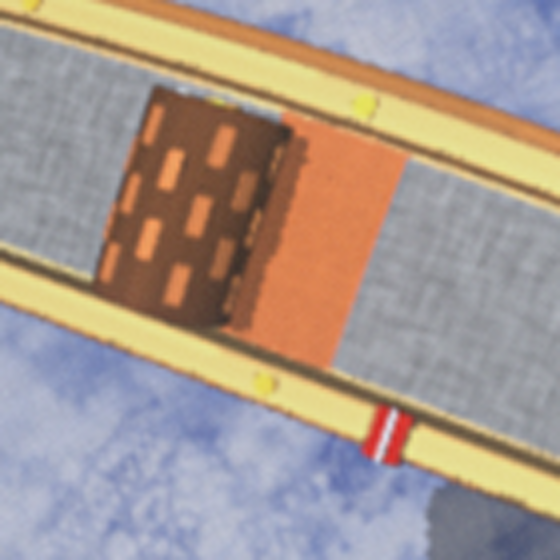

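```bash
python3 -m creep '[[[19,-26,0],[0,0,-4.1],1],[[19,-26,0],[0,0,-4.1],1],[[19,-26,0],[0,0,-4.1],1],[[19,-26,0],[0,0,-4.1],1],[[19,-26,0],[0,0,-4.1],1],[[19.5,-26.5,0],[0,0,-4.3],1],[[0,0,-30],[0,0,0],1],[[0,0,-30],[0,0,0],1],[[0,0,-30],[0,0,0],1],[[0,0,-20],[0,0,0],1],[[0,0,0],[0,0,0],1],[[0,0,0],[0,0,0],1]]'
python3 - <<'E'
from rig import r
from h import *
rep(r.state())
c=r.get_calibration('wrist');p,d=r.camera('wrist')
cv2.imwrite('pics/w2.png',p[:,:,::-1])
W=wcloud(d,c);W[W[...,2]>.15]=np.nan
hsv=cv2.cvtColor(p,cv2.COLOR_RGB2HSV);X,Y,Z=W[...,0],W[...,1],W[...,2];H=hsv[...,0];S=hsv[...,1]
blue=(H>100)&(H<125)&(S>120);P=(X>.5)&(X<.74)&(Y>-.07)&(Y<.06)
for m in (P&(Z>.051)&blue,P&(Z>.006)&(Z<.014)&~blue):
    b=W[m];print(rect(b),axis(b),len(b),np.median(b[:,2]))
E
```

```text
t: 2.82
position: [0.6149, -0.0134, 0.1915]
tcp_rot: [0.126, 1.567, -3.14]
force: [0.1, 0.3, -0.2]
gripper_width: 0.0938
t 2.82 tcp [614.9 -13.4 191.5] grasp [614.6 -13.4 113.5] xax [-0.004 -0.    -1.   ] jaw deg -97.14 F [ 0.07  0.3  -0.18] M [ 0.044 -0.008 -0.014] w 93.8 j [-0.11  0.28  1.37 -0.    1.5   1.58]
[617.4  -8.9  17.8  86.8  83.2] 173.38 2390 0.05641402074192131
[616.8  -8.9  50.8 168.7  83.4] 173.51 6396 0.011586908786135065
```

View pics/w2.png

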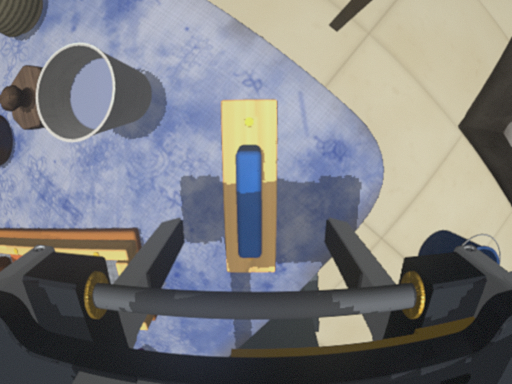

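The paddle (248,200) lies squarely between the fingers. Descending and gripping.

```bash
python3 -m creep '[[[2.4,4.6,-10],[0,0,0.5],1],[[0,0,-25],[0,0,0],1],[[0,0,-25],[0,0,0],1],[[0,0,-15],[0,0,0],1],[[0,0,-5],[0,0,0],1],[[0,0,0],[0,0,0],1],[[0,0,0],[0,0,0],1]]'; python3 -c "
from rig import r
from h import *
rep(r.state())"
```

```text
t: 3.45
position: [0.6195, -0.0076, 0.1143]
tcp_rot: [3.127, 1.568, -0.129]
force: [1.2, -1.1, 0.1]
gripper_width: 0.0939
t 3.45 tcp [619.5  -7.6 114.3] grasp [619.8  -7.7  36.3] xax [ 0.003 -0.    -1.   ] jaw deg -96.53 F [ 1.15 -1.12  0.12] M [0.007 0.042 0.023] w 93.9 j [-0.1   0.34  1.45 -0.    1.35  1.58]
```

```bash
python3 -m creep '[[[-1.5,-1,-3],[0,0,0],1],[[0,0,0],[0,0,0],1],[[0,0,0],[0,0,0],0],[[0,0,0],[0,0,0],-0.6],[[0,0,0],[0,0,0],-1],[[0,0,0],[0,0,0],-1],[[0,0,0],[0,0,0],-1],[[0,0,0],[0,0,0],-1],[[0,0,0],[0,0,0],-1],[[0,0,0],[0,0,0],-1],[[0,0,0],[0,0,0],-1],[[0,0,0],[0,0,0],-1]]'; python3 -c "
from rig import r
from h import *
rep(r.state())"
```

```text
t: 4.45
position: [0.6171, -0.0087, 0.1097]
tcp_rot: [1.32, 1.571, -1.935]
force: [0.6, 0.2, -0.4]
gripper_width: 0.0304
t 4.45 tcp [617.1  -8.7 109.7] grasp [617.1  -8.8  31.7] xax [-0. -0. -1.] jaw deg -96.55 F [ 0.62  0.16 -0.44] M [ 0.065 -0.009  0.025] w 30.4 j [-0.11  0.34  1.46 -0.    1.34  1.58]
```

```bash
python3 -m creep '[[[0,0,0],[0,0,0],-1],[[0,0,0],[0,0,0],-1],[[0,0,0],[0,0,0],-1],[[0,0,0],[0,0,0],-1]]'; python3 -m creep '[[[0,0,2],[0,0,0],-1],[[0,0,10],[0,0,0],-1],[[0,0,25],[0,0,0],-1],[[0,0,30],[0,0,0],-1],[[0,0,25],[0,0,0],-1],[[0,0,10],[0,0,0],-1],[[0,0,0],[0,0,0],-1],[[0,0,0],[0,0,0],-1],[[0,0,0],[0,0,0],-1]]'; python3 -c "
from rig import r
from h import *
rep(r.state())"
```

```text
t: 4.78
position: [0.6171, -0.0089, 0.1097]
tcp_rot: [1.619, 1.57, -1.637]
force: [0.7, -0.7, 1.2]
gripper_width: 0.0196
t: 5.53
position: [0.6161, -0.0086, 0.2093]
tcp_rot: [0.018, 1.567, 3.045]
force: [0.0, 1.0, -2.4]
gripper_width: 0.0199
t 5.53 tcp [616.1  -8.6 209.3] grasp [615.7  -8.6 131.3] xax [-0.004  0.    -1.   ] jaw deg -96.55 F [ 0.02  0.98 -2.36] M [0.065 0.049 0.003] w 19.9 j [-0.11  0.27  1.34 -0.    1.53  1.58]
```

```bash
python3 -m creep '[[[0,0,25],[0,0,0],-1],[[0,0,30],[0,0,2],-1],[[-2,12,0],[0,0,5],-1],[[-4.5,26,0],[0,0,6.6],-1],[[-4.5,26,0],[0,0,6.6],-1],[[-4.5,26,0],[0,0,6.6],-1],[[-4.5,26,0],[0,0,6.6],-1],[[-4.5,26,0],[0,0,6.6],-1],[[-4.5,26,0],[0,0,6.6],-1],[[-4.5,26,0],[0,0,6.6],-1],[[-4.5,26,0],[0,0,6.6],-1],[[-4.5,26,0],[0,0,6.6],-1],[[-4.5,26,0],[0,0,6.6],-1],[[-4.5,26,0],[0,0,6.6],-1],[[-4.5,26,0],[0,0,6.6],-1],[[-4,22,0],[0,0,6.6],-1],[[-2,9,-15],[0,0,0],-1],[[0,0,-25],[0,0,0],-1],[[0,0,-10],[0,0,0],-1],[[0,0,0],[0,0,0],-1]]'; python3 -m creep '[[[0,0,0],[0,0,0],-1],[[0,0,0],[0,0,0],-1]]'; cat > look.py <<'E'
import sys
from rig import r
from h import *
rep(r.state());tag=sys.argv[1]
p,d=r.camera('scene');c=r.get_calibration('scene')
np.savez(f'/tmp/{tag}.npz',p=p,d=d)
cv2.imwrite(f'pics/{tag}.png',cv2.resize(p[120:360,110:390],None,fx=2.8,fy=2.5)[:, :800,::-1])
E
python3 look.py s3
```

```text
t: 7.2
position: [0.5528, 0.3452, 0.2097]
tcp_rot: [-1.013, 1.558, -2.649]
force: [-0.0, -0.3, -3.1]
gripper_width: 0.0197
t: 7.37
position: [0.5555, 0.3458, 0.2171]
tcp_rot: [1.849, 1.57, 0.212]
force: [1.2, -0.0, -2.1]
gripper_width: 0.0199
t 7.37 tcp [555.5 345.8 217.1] grasp [555.6 345.8 139.1] xax [ 0.  0. -1.] jaw deg -3.8 F [ 1.15 -0.02 -2.06] M [-0.035 -0.173 -0.   ] w 19.9 j [ 0.47  0.35  1.23 -0.    1.56  0.54]
```

View pics/s3.png

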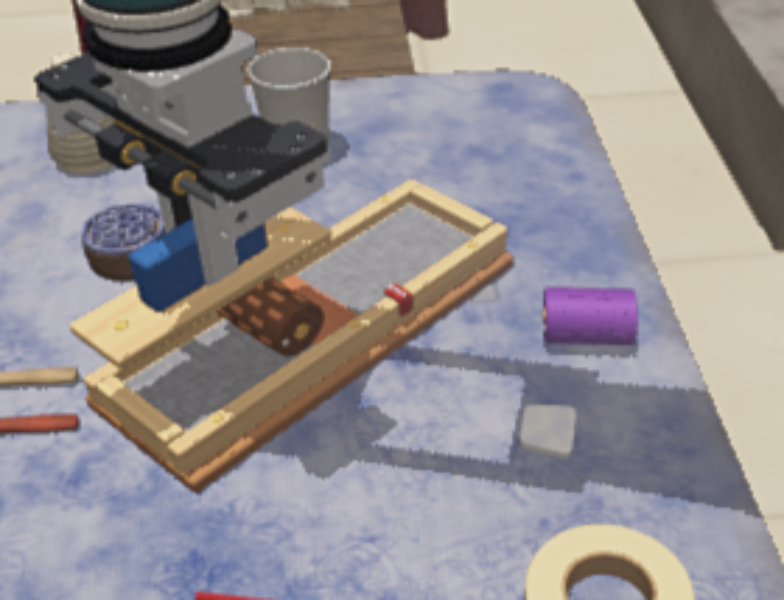

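```bash
python3 -m creep '[[[-1.5,0,-15],[0,0,0],-1],[[0,0,-10],[0,0,0],-1],[[0,0,0],[0,0,0],-1],[[0,0,0],[0,0,0],-1]]';for i in 1 2 3; do python3 -m creep '[[[0,0,0],[0,0,0],-1]]'>/dev/null;  python3 -c "
from rig import r
from h import *
rep(r.state())";done
```

```text
t: 7.75
position: [0.5534, 0.3459, 0.1913]
tcp_rot: [-0.962, 1.57, -2.599]
force: [-0.5, -0.4, -2.3]
gripper_width: 0.02
t 7.83 tcp [553.9 346.2 192.4] grasp [554.  346.3 114.4] xax [ 0.001  0.    -1.   ] jaw deg -3.76 F [-0.24 -0.68 -3.39] M [-0.01  -0.111  0.01 ] w 19.6 j [ 0.47  0.36  1.27 -0.    1.52  0.54]
t 7.92 tcp [554.  346.4 192.8] grasp [554.1 346.5 114.8] xax [ 0.002  0.001 -1.   ] jaw deg -3.76 F [ 0.49 -0.23 -3.36] M [-0.067 -0.029 -0.046] w 19.6 j [ 0.47  0.36  1.27 -0.    1.52  0.54]
t 8.0 tcp [553.9 346.4 192.7] grasp [554.1 346.5 114.7] xax [ 0.002  0.001 -1.   ] jaw deg -3.75 F [ 0.47 -0.36 -1.81] M [ 0.006 -0.082 -0.005] w 20.1 j [ 0.47  0.36  1.27 -0.    1.52  0.54]
```

```bash
python3 -m creep '[[[0,0,-4],[0,0,0],-1],[[0,0,-3],[0,0,0],-1],[[0,0,0],[0,0,0],-1],[[0,0,0],[0,0,0],-1]]'; python3 -m creep '[[[0,0,-1],[0,0,0],-1],[[0,0,0],[0,0,0],-1]]';python3 -m creep '[[[0,0,-0.5],[0,0,0],-1],[[0,0,0],[0,0,0],-1]]'
```

```text
t: 8.33
position: [0.5533, 0.3462, 0.1841]
tcp_rot: [-0.977, 1.57, -2.614]
force: [0.1, 0.0, -2.5]
gripper_width: 0.0197
t: 8.5
position: [0.5536, 0.3463, 0.1837]
tcp_rot: [1.616, 1.571, -0.02]
force: [-0.2, 1.0, -2.8]
gripper_width: 0.0196
t: 8.67
position: [0.5537, 0.3463, 0.1836]
tcp_rot: [2.014, 1.57, 0.377]
force: [1.1, -0.9, -0.8]
gripper_width: 0.0197
```

```bash
python3 -m creep '[[[0,0,-0.5],[0,0,0],-1],[[0,0,0],[0,0,0],-1]]';python3 -m creep '[[[0,0,0],[0,0,0],-1]]'; python3 -c "
from rig import r
from h import *
rep(r.state())"
```

```text
t: 8.83
position: [0.5536, 0.3464, 0.1833]
tcp_rot: [2.116, 1.57, 0.479]
force: [-0.9, -0.0, -0.5]
gripper_width: 0.0199
t: 8.92
position: [0.5536, 0.3464, 0.1833]
tcp_rot: [2.061, 1.57, 0.425]
force: [-0.4, -0.0, 0.9]
gripper_width: 0.02
t 8.92 tcp [553.6 346.4 183.3] grasp [553.7 346.4 105.3] xax [ 0.001  0.    -1.   ] jaw deg -3.75 F [-0.41 -0.02  0.94] M [-0.165  0.074 -0.054] w 20.0 j [ 0.47  0.36  1.28 -0.    1.5   0.54]
```

```bash
python3 -m creep '[[[0,0,-0.6],[0,0,0],-1],[[0,0,0],[0,0,0],-1]]';python3 -m creep '[[[0,0,0],[0,0,0],-1]]'; python3 -c "
from rig import r
from h import *
rep(r.state())"
```

```text
t: 9.08
position: [0.5537, 0.3464, 0.183]
tcp_rot: [2.127, 1.57, 0.491]
force: [-1.4, -0.3, 3.8]
gripper_width: 0.0196
t: 9.17
position: [0.5536, 0.3464, 0.1829]
tcp_rot: [2.137, 1.57, 0.501]
force: [-0.9, 0.1, 3.4]
gripper_width: 0.0199
t 9.17 tcp [553.6 346.4 182.9] grasp [553.7 346.4 104.9] xax [ 0.001  0.    -1.   ] jaw deg -3.75 F [-0.87  0.13  3.38] M [-0.281  0.267 -0.008] w 19.9 j [0.47 0.36 1.28 0.   1.5  0.54]
```

```bash
python3 -m creep '[[[0,0,-0.3],[0,0,0],-1],[[0,0,0],[0,0,0],-1]]';python3 -m creep '[[[-0.1,-1,0],[0,0,0],-1],[[-0.1,-1,0],[0,0,0],-1],[[0,0,0],[0,0,0],-1]]'; python3 look.py s4
```

```text
t: 9.33
position: [0.5537, 0.3464, 0.1827]
tcp_rot: [2.098, 1.57, 0.462]
force: [-2.1, -0.2, 4.6]
gripper_width: 0.0197
t: 9.58
position: [0.5535, 0.3442, 0.1826]
tcp_rot: [2.003, 1.57, 0.367]
force: [-1.8, -0.7, 4.7]
gripper_width: 0.0197
t 9.58 tcp [553.5 344.2 182.6] grasp [553.6 344.3 104.6] xax [ 0.001  0.    -1.   ] jaw deg -3.75 F [-1.77 -0.74  4.67] M [-0.393  0.324 -0.071] w 19.7 j [ 0.47  0.36  1.28 -0.    1.5   0.54]
```

View pics/s4.png

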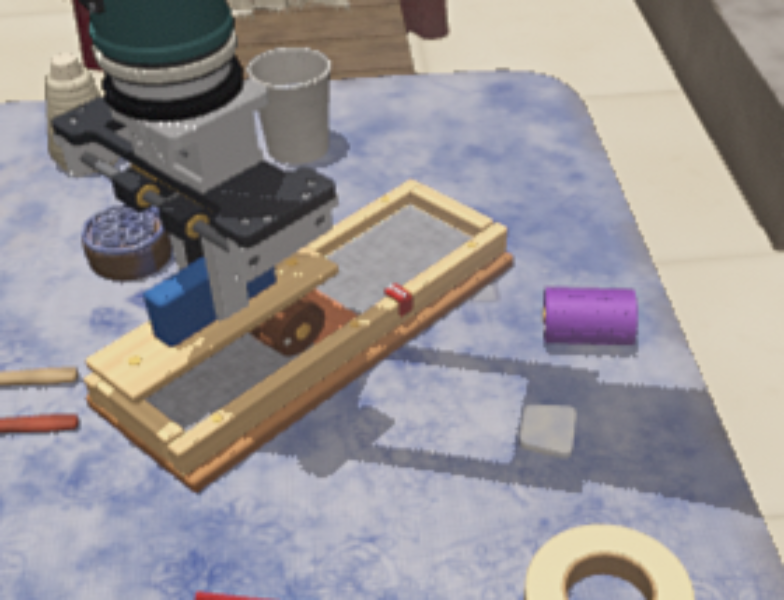

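```bash
python3 -m creep '[[[-0.2,-2,-0.1],[0,0,0],-1],[[-0.2,-2,0],[0,0,0],-1],[[-0.2,-2,0],[0,0,0],-1]]'; python3 -m creep '[[[-0.14,-2,0],[0,0,0],-1],[[-0.14,-2,0],[0,0,0],-1]]'; python3 -c "
from rig import r
from h import *
rep(r.state())"
```

```text
t: 9.88
position: [0.5531, 0.3384, 0.1826]
tcp_rot: [2.039, 1.569, 0.403]
force: [-1.7, 0.2, 4.5]
gripper_width: 0.0201
t: 10.05
position: [0.5529, 0.3343, 0.1826]
tcp_rot: [2.052, 1.569, 0.416]
force: [-1.3, 0.1, 4.8]
gripper_width: 0.0201
t 10.05 tcp [552.9 334.3 182.6] grasp [553.  334.4 104.6] xax [ 0.002  0.001 -1.   ] jaw deg -3.75 F [-1.26  0.13  4.79] M [-0.278  0.211 -0.004] w 20.1 j [ 0.46  0.35  1.3  -0.    1.49  0.52]
```

```bash
python3 -m creep '[[[-0.14,-2,0],[0,0,0],-1],[[-0.14,-2,0],[0,0,0],-1]]';  python3 -m creep '[[[-0.14,-2,0.1],[0,0,0],-1],[[-0.14,-2,0.1],[0,0,0],-1]]'; python3 -c "
from rig import r
from h import *
rep(r.state())"
```

```text
t: 10.22
position: [0.5527, 0.3304, 0.1827]
tcp_rot: [2.154, 1.568, 0.518]
force: [-0.7, 1.4, 5.9]
gripper_width: 0.0195
t: 10.38
position: [0.5525, 0.3267, 0.183]
tcp_rot: [2.303, 1.568, 0.666]
force: [-0.9, 0.9, 5.5]
gripper_width: 0.0192
t 10.38 tcp [552.5 326.7 183. ] grasp [552.7 326.9 105. ] xax [ 0.002  0.002 -1.   ] jaw deg -3.74 F [-0.89  0.88  5.45] M [-0.053  0.21  -0.082] w 19.2 j [0.45 0.34 1.31 0.   1.49 0.51]
```

```bash
python3 -m creep '[[[-0.14,-2,0.14],[0,0,0],-1],[[-0.14,-2,0.14],[0,0,0],-1]]';  python3 -m creep '[[[-0.14,-2,0.14],[0,0,0],-1],[[-0.14,-2,0.14],[0,0,0],-1]]'; python3 -c "
from rig import r
from h import *
rep(r.state())"
```

```text
t: 10.55
position: [0.5522, 0.3227, 0.1833]
tcp_rot: [2.288, 1.568, 0.652]
force: [-0.3, 1.0, 6.1]
gripper_width: 0.02
t: 10.72
position: [0.552, 0.3188, 0.1837]
tcp_rot: [2.276, 1.567, 0.639]
force: [-0.3, 1.8, 5.8]
gripper_width: 0.02
t 10.72 tcp [552.  318.8 183.7] grasp [552.2 318.9 105.7] xax [ 0.003  0.002 -1.   ] jaw deg -3.74 F [-0.28  1.79  5.76] M [-0.03   0.194 -0.065] w 20.0 j [0.43 0.33 1.33 0.   1.49 0.5 ]
```

```bash
python3 -m creep '[[[-0.14,-2,0.15],[0,0,0],-1],[[-0.14,-2,0.15],[0,0,0],-1]]';  python3 -m creep '[[[-0.14,-2,0.15],[0,0,0],-1],[[-0.14,-2,0.15],[0,0,0],-1]]'; python3 -m creep '[[[-0.14,-2,0.15],[0,0,0],-1],[[-0.14,-2,0.15],[0,0,0],-1]]'
```

```text
t: 10.88
position: [0.5517, 0.3147, 0.184]
tcp_rot: [2.26, 1.567, 0.624]
force: [-1.3, 1.3, 6.0]
gripper_width: 0.0196
t: 11.05
position: [0.5515, 0.3107, 0.1843]
tcp_rot: [2.197, 1.567, 0.561]
force: [-1.1, 0.7, 4.8]
gripper_width: 0.02
t: 11.22
position: [0.5512, 0.3066, 0.1845]
tcp_rot: [2.156, 1.567, 0.52]
force: [-1.0, 0.8, 4.6]
gripper_width: 0.0199
```

```bash
 python3 look.py s5
```

```text
t 11.22 tcp [551.2 306.6 184.5] grasp [551.5 306.7 106.5] xax [ 0.003  0.002 -1.   ] jaw deg -3.75 F [-0.95  0.78  4.63] M [-0.007  0.095 -0.03 ] w 19.9 j [0.42 0.31 1.34 0.   1.48 0.48]
```

View pics/s5.png

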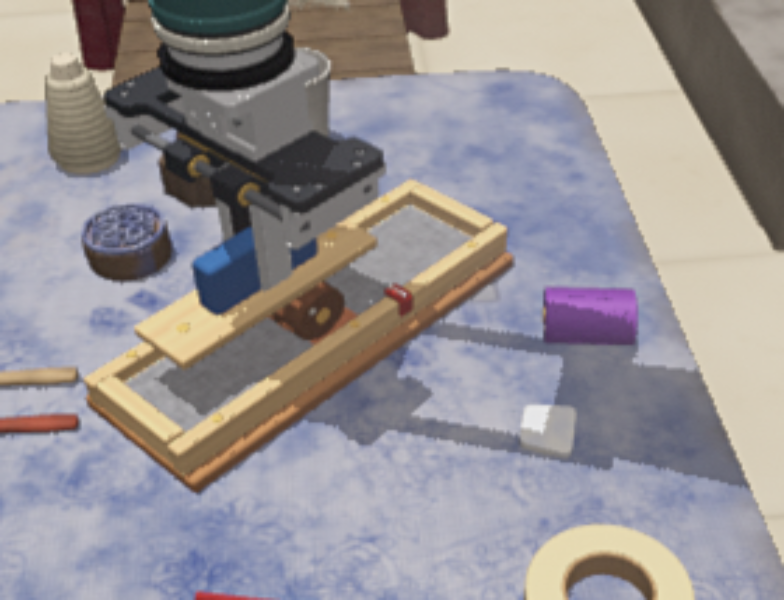

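```bash
python3 -m creep '[[[-0.14,-2,0.06],[0,0,0],-1],[[-0.14,-2,0.08],[0,0,0],-1]]';  python3 -m creep '[[[-0.14,-2,0.08],[0,0,0],-1],[[-0.14,-2,0.08],[0,0,0],-1]]'
```

```text
t: 11.43
position: [0.551, 0.3026, 0.1847]
tcp_rot: [2.162, 1.567, 0.525]
force: [-0.5, 0.6, 5.6]
gripper_width: 0.0196
t: 11.6
position: [0.5508, 0.2986, 0.1849]
tcp_rot: [2.139, 1.567, 0.503]
force: [-1.1, 1.1, 5.4]
gripper_width: 0.0199
```

```bash
python3 -m creep '[[[-0.14,-2,0.08],[0,0,0],-1],[[-0.14,-2,0.08],[0,0,0],-1]]';  python3 -m creep '[[[-0.14,-2,0.06],[0,0,0],-1],[[-0.14,-2,0.06],[0,0,0],-1]]'; python3 -m creep '[[[-0.14,-2,0.04],[0,0,0],-1],[[-0.14,-2,0.02],[0,0,0],-1]]'
```

```text
t: 11.77
position: [0.5505, 0.2946, 0.1851]
tcp_rot: [2.141, 1.567, 0.504]
force: [0.9, -0.5, 6.3]
gripper_width: 0.0198
t: 11.93
position: [0.5503, 0.2906, 0.1853]
tcp_rot: [2.125, 1.567, 0.489]
force: [-0.8, 1.5, 5.5]
gripper_width: 0.0199
t: 12.1
position: [0.55, 0.2866, 0.1854]
tcp_rot: [2.099, 1.567, 0.463]
force: [-0.0, 0.8, 5.7]
gripper_width: 0.02
```

```bash
python3 -m creep '[[[-0.14,-2,0],[0,0,0],-1],[[-0.14,-2,0],[0,0,0],-1]]';  python3 -m creep '[[[-0.14,-2,-0.02],[0,0,0],-1],[[-0.14,-2,-0.04],[0,0,0],-1]]'; python3 -m creep '[[[-0.14,-2,-0.05],[0,0,0],-1],[[-0.14,-2,-0.07],[0,0,0],-1]]'
```

```text
t: 12.27
position: [0.5498, 0.2825, 0.1854]
tcp_rot: [2.034, 1.567, 0.398]
force: [-0.7, -0.1, 5.7]
gripper_width: 0.0199
t: 12.43
position: [0.5495, 0.2783, 0.1853]
tcp_rot: [1.922, 1.567, 0.285]
force: [0.2, 0.1, 5.4]
gripper_width: 0.02
t: 12.6
position: [0.5493, 0.2742, 0.1852]
tcp_rot: [1.886, 1.567, 0.25]
force: [-0.0, -0.2, 5.2]
gripper_width: 0.0197
```

```bash
python3 -m creep '[[[-0.14,-2,-0.1],[0,0,0],-1],[[-0.14,-2,-0.1],[0,0,0],-1]]';  python3 -m creep '[[[-0.14,-2,-0.12],[0,0,0],-1],[[-0.14,-2,-0.12],[0,0,0],-1]]'
```

```text
t: 12.77
position: [0.549, 0.2702, 0.185]
tcp_rot: [1.878, 1.567, 0.242]
force: [-0.2, -0.7, 5.7]
gripper_width: 0.02
t: 12.93
position: [0.5488, 0.2662, 0.1847]
tcp_rot: [1.882, 1.567, 0.245]
force: [-0.8, 0.1, 5.9]
gripper_width: 0.0198
```

```bash
python3 -m creep '[[[-0.14,-2,-0.11],[0,0,0],-1],[[-0.14,-2,-0.11],[0,0,0],-1]]';  python3 -m creep '[[[-0.14,-2,-0.12],[0,0,0],-1],[[-0.14,-2,-0.12],[0,0,0],-1]]'; python3 look.py s6
```

```text
t: 13.1
position: [0.5485, 0.2622, 0.1845]
tcp_rot: [1.876, 1.567, 0.239]
force: [0.6, -0.5, 4.5]
gripper_width: 0.0196
t: 13.27
position: [0.5483, 0.2582, 0.1843]
tcp_rot: [1.884, 1.567, 0.248]
force: [-0.3, -0.3, 5.8]
gripper_width: 0.0199
t 13.27 tcp [548.3 258.2 184.3] grasp [548.6 258.3 106.3] xax [ 0.004  0.001 -1.   ] jaw deg -3.77 F [-0.33 -0.31  5.84] M [-0.109 -0.027 -0.013] w 19.9 j [ 0.35  0.26  1.41 -0.    1.47  0.41]
```

View pics/s6.png

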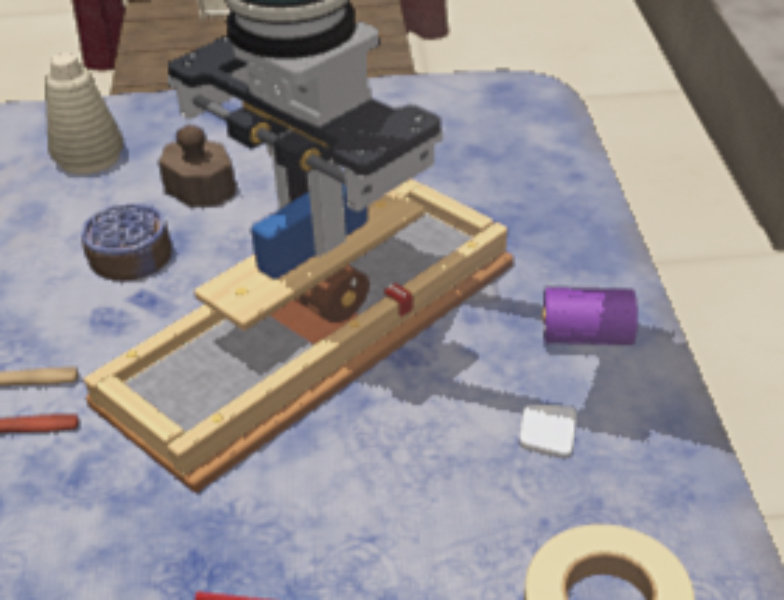

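```bash
python3 -m creep '[[[-0.14,-2,-0.12],[0,0,0],-1],[[-0.14,-2,-0.12],[0,0,0],-1]]';  python3 -m creep '[[[-0.14,-2,-0.13],[0,0,0],-1],[[-0.14,-2,-0.13],[0,0,0],-1]]'
```

```text
t: 13.48
position: [0.5481, 0.2542, 0.1841]
tcp_rot: [1.863, 1.566, 0.226]
force: [-0.3, -0.8, 5.7]
gripper_width: 0.0201
t: 13.65
position: [0.5478, 0.2501, 0.1838]
tcp_rot: [1.798, 1.567, 0.161]
force: [0.3, 0.1, 5.8]
gripper_width: 0.02
```

```bash
python3 -m creep '[[[-0.14,-2,-0.13],[0,0,0],-1],[[-0.14,-2,-0.13],[0,0,0],-1]]';  python3 -m creep '[[[-0.14,-2,-0.13],[0,0,0],-1],[[-0.14,-2,-0.12],[0,0,0],-1]]'
```

```text
t: 13.82
position: [0.5476, 0.246, 0.1835]
tcp_rot: [1.779, 1.566, 0.142]
force: [-0.1, -0.8, 5.2]
gripper_width: 0.0196
t: 13.98
position: [0.5473, 0.242, 0.1831]
tcp_rot: [1.767, 1.567, 0.13]
force: [1.9, -0.1, 4.8]
gripper_width: 0.0194
```

```bash
python3 -m creep '[[[-0.14,-2,-0.12],[0,0,0],-1],[[-0.14,-2,-0.05],[0,0,0],-1]]';  python3 -m creep '[[[-0.14,-2,0],[0,0,0],-1],[[-0.14,-2,0],[0,0,0],-1]]'
```

```text
t: 14.15
position: [0.547, 0.238, 0.1828]
tcp_rot: [1.764, 1.567, 0.127]
force: [1.8, -0.4, 5.2]
gripper_width: 0.0199
t: 14.32
position: [0.5468, 0.2343, 0.1826]
tcp_rot: [1.886, 1.566, 0.249]
force: [4.8, -0.6, 4.7]
gripper_width: 0.0199
```

```bash
python3 - <<'E'
from rig import r
from h import *
rep(r.state())
c=r.get_calibration('wrist');p,d=r.camera('wrist');q,e=r.camera('top')
np.savez('/tmp/w7.npz',p=p,d=d,**{k:np.array(v) for k,v in c.items()})
cv2.imwrite('pics/w7.png',p[:,:,::-1]);cv2.imwrite('pics/t7.png',cv2.resize(q[150:260,100:290],None,fx=4,fy=4)[:,:,::-1])
E
```

```text
t 14.32 tcp [546.8 234.3 182.6] grasp [547.1 234.4 104.6] xax [ 0.004  0.001 -1.   ] jaw deg -3.76 F [ 4.81 -0.6   4.72] M [ 0.016 -0.945 -0.096] w 19.9 j [ 0.31  0.24  1.44 -0.    1.46  0.38]
```

View pics/w7.png

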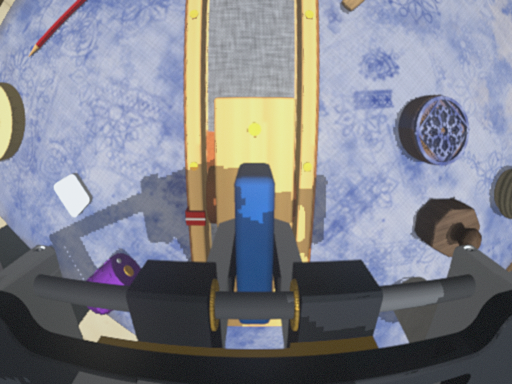

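View pics/t7.png

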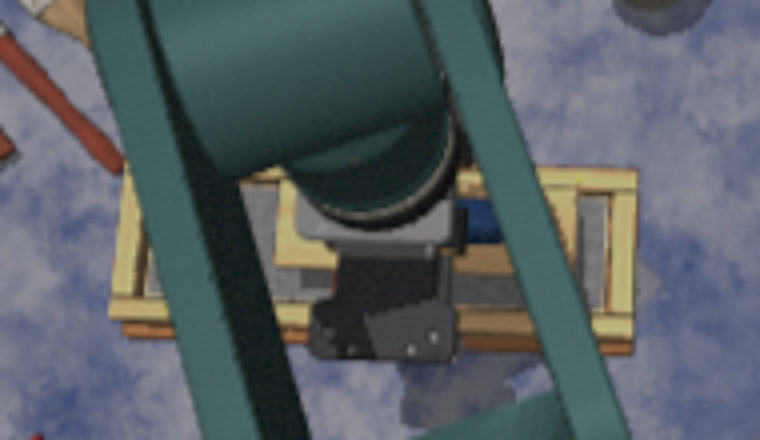

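```bash
python3 - <<'E'
from rig import r
from h import *
p,d=r.camera('scene');c=r.get_calibration('scene')
np.savez('/tmp/s7.npz',p=p,d=d)
cv2.imwrite('pics/s7.png',cv2.resize(p[195:275,190:300],None,fx=7,fy=7,interpolation=2)[:,:,::-1])
W=cloud(d,c);W[d<=0]=np.nan
hsv=cv2.cvtColor(p,cv2.COLOR_RGB2HSV)
q=np.stack([bedc(W.reshape(-1,3))],0).reshape(W.shape)
m=(q[...,2]>48)&(q[...,2]<70)&(abs(q[...,0])<36)&(q[...,1]>-60)&(q[...,1]<20)&(hsv[...,2]<150)
b=q[m];print(len(b),np.round(np.percentile(b,[2,50,98],axis=0),1))
f=b[b[:,0]<np.percentile(b[:,0],60)];print('near face',np.round(np.percentile(f,[2,50,98],axis=0),1))
E
```

```text
224 [[-33.2 -37.1  48.9]
 [-30.8  -9.2  59.3]
 [-11.1   3.1  69.5]]
near face [[-33.2 -37.2  48.8]
 [-31.8 -16.8  57.4]
 [-29.5   2.1  68.8]]
```

View pics/s7.png

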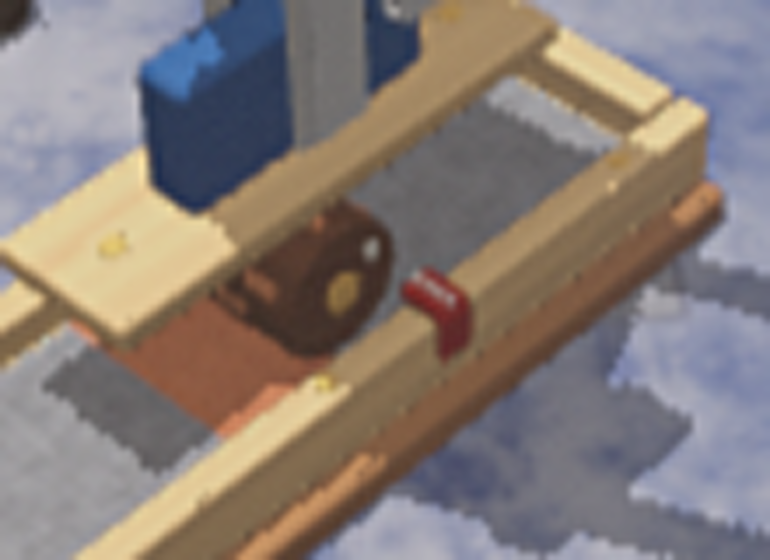

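```bash
python3 -m creep '[[[0.3,-1,0],[0,0,0],-1],[[0.2,-1,0],[0,0,0],-1]]';  python3 -c "
from rig import r
from h import *
rep(r.state())"
```

```text
t: 14.63
position: [0.5469, 0.2325, 0.1825]
tcp_rot: [1.995, 1.568, 0.359]
force: [1.8, -0.3, 4.7]
gripper_width: 0.0199
t 14.63 tcp [546.9 232.5 182.5] grasp [547.1 232.5 104.5] xax [ 0.003  0.001 -1.   ] jaw deg -3.76 F [ 1.84 -0.25  4.75] M [ 0.117 -0.654 -0.078] w 19.9 j [0.31 0.23 1.44 0.   1.46 0.37]
```

```bash
python3 -m creep '[[[0.1,-2,-0.1],[0,0,0],-1],[[0,-2,0],[0,0,0],-1]]'; python3 -m creep '[[[0,-2,0],[0,0,0],-1],[[-0.05,-2,0],[0,0,0],-1]]';  python3 -c "
from rig import r
from h import *
rep(r.state())"
```

```text
t: 14.8
position: [0.5468, 0.2285, 0.1825]
tcp_rot: [2.115, 1.568, 0.479]
force: [1.7, 0.1, 5.0]
gripper_width: 0.0196
t: 14.97
position: [0.5466, 0.2245, 0.1824]
tcp_rot: [2.18, 1.568, 0.543]
force: [1.3, 0.3, 5.7]
gripper_width: 0.0198
t 14.97 tcp [546.6 224.5 182.4] grasp [546.8 224.6 104.4] xax [ 0.002  0.001 -1.   ] jaw deg -3.75 F [1.32 0.3  5.73] M [ 0.197 -0.566 -0.137] w 19.8 j [0.29 0.23 1.45 0.   1.46 0.36]
```

```bash
python3 -m creep '[[[-0.05,-2,0],[0,0,0],-1],[[-0.05,-2,0],[0,0,0],-1],[[-0.05,-2,0],[0,0,0],-1]]'; python3 -m creep '[[[-0.05,-2,0],[0,0,0],-1],[[-0.05,-2,0],[0,0,0],-1],[[-0.05,-2,0],[0,0,0],-1]]';  python3 -c "
from rig import r
from h import *
rep(r.state())"
```

```text
t: 15.22
position: [0.5463, 0.2185, 0.1824]
tcp_rot: [2.313, 1.569, 0.677]
force: [1.6, 0.7, 6.0]
gripper_width: 0.0198
t: 15.47
position: [0.546, 0.2126, 0.1824]
tcp_rot: [2.487, 1.569, 0.851]
force: [1.7, 0.3, 7.2]
gripper_width: 0.0198
t 15.47 tcp [546.  212.6 182.4] grasp [546.1 212.7 104.4] xax [ 0.001  0.001 -1.   ] jaw deg -3.75 F [1.73 0.29 7.17] M [ 0.255 -0.37  -0.156] w 19.8 j [0.27 0.22 1.46 0.   1.46 0.34]
```

```bash
python3 -m creep '[[[0,-2,0.12],[0,0,0],-1],[[-0.05,-2,0.05],[0,0,0],-1],[[-0.05,-2,0],[0,0,0],-1]]'; python3 -m creep '[[[0,-2,0],[0,0,0],-1],[[-0.05,-2,0],[0,0,0],-1],[[-0.05,-2,0],[0,0,0],-1]]';  python3 -m creep '[[[-0.05,-2,0],[0,0,0],-1],[[0,0,0],[0,0,0],-1]]'; cat > endlook.py <<'E'
import sys
from rig import r
from h import *
tag=sys.argv[1]
rep(r.state())
c=r.get_calibration('wrist')
p,d=r.camera('scene')
np.savez(f'/tmp/{tag}.npz',p=p,d=d)
cv2.imwrite(f'pics/{tag}.png',cv2.resize(p[195:275,190:300],None,fx=7,fy=7,interpolation=2)[:,:,::-1])
p,d=r.camera('wrist');cv2.imwrite(f'pics/{tag}w.png',p[:,:,::-1])
p,d=r.camera('top');cv2.imwrite(f'pics/{tag}t.png',cv2.resize(p[150:260,100:290],None,fx=4,fy=4)[:,:,::-1])
E
python3 endlook.py s8
```

```text
t: 15.72
position: [0.5457, 0.2066, 0.1824]
tcp_rot: [2.726, 1.569, 1.09]
force: [2.1, 0.3, 7.0]
gripper_width: 0.0198
t: 15.97
position: [0.5455, 0.2006, 0.1824]
tcp_rot: [3.064, 1.569, 1.428]
force: [0.3, 0.0, 6.0]
gripper_width: 0.0201
t: 16.13
position: [0.5454, 0.1984, 0.1823]
tcp_rot: [-3.003, 1.57, 1.644]
force: [0.6, -0.4, 5.9]
gripper_width: 0.0199
t 16.13 tcp [545.4 198.4 182.3] grasp [545.3 198.5 104.3] xax [-0.     0.001 -1.   ] jaw deg -3.76 F [ 0.64 -0.38  5.86] M [ 0.268 -0.251 -0.034] w 19.9 j [0.25 0.21 1.48 0.   1.46 0.32]
```

View pics/s8.png

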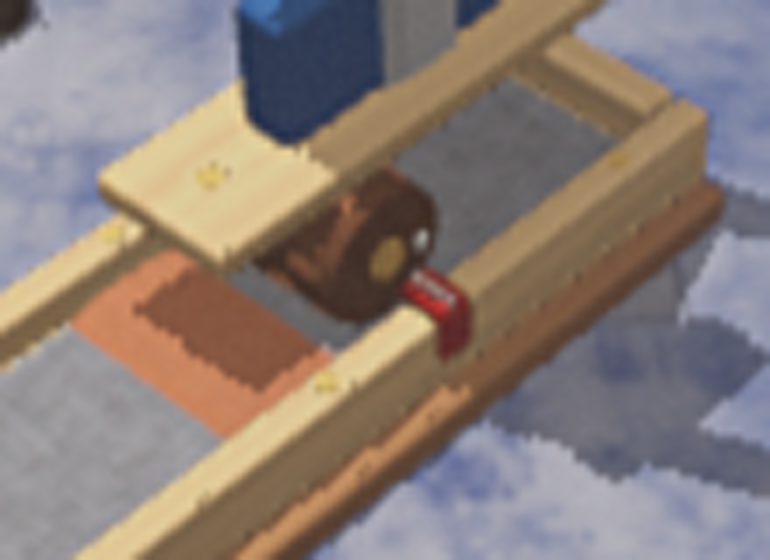

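View pics/s8w.png

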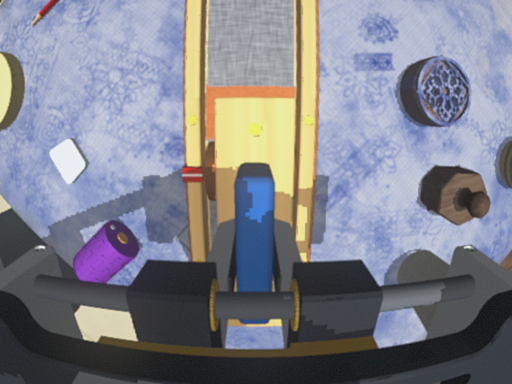

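```bash
cat > tri.py <<'E'
from rig import r
from h import *
c=r.get_calibration('scene');E=np.array(c['extrinsics']);C=-E[:3,:3].T@E[:3,3]
Bs=np.array([.5461,.2707])  # bed centre as scene cam sees it
def ray(u,v): return E[:3,:3].T@np.array([(u-c['cx'])/c['fx'],(v-c['cy'])/c['fy'],1])
def atz(u,v,z):
    d=ray(u,v);P=C+d*(z-C[2])/d[2];return P
def atx(u,v,x):
    d=ray(u,v);n=np.r_[XB,0];P=C+d*((x-(C[:2]-Bs)@XB)/(d@n));return P
def bs(P): return np.round([(P[:2]-Bs)@XB*1e3,(P[:2]-Bs)@YB*1e3,P[2]*1e3],1)
def cr(x,y,z=7): return 190+x/z-.5+.5/z,195+y/z-.5+.5/z
if __name__=='__main__':
    for x,y in ((387,257),): 
        for xf in (-.033,-.031,-.029): print('boss',bs(atx(*cr(x,y),xf)))
    for x,y in ((415,280),(435,290),(455,300)): print('ptr',bs(atz(*cr(x,y),.045)))
    print('s7 boss',bs(atx(*cr(343,292),-.031)))
E
python3 tri.py; python3 - <<'E'
import cv2,numpy as np
p=np.load('/tmp/s8.npz')['p']
cv2.imwrite('pics/s8c.png',cv2.resize(p[215:255,225:275],None,fx=15,fy=15,interpolation=0)[:,:,::-1])
E
```

```text
boss [-33.  -34.9  54.5]
boss [-31.  -36.8  51.9]
boss [-29.  -38.7  49.2]
ptr [-38.  -40.4  45. ]
ptr [-44.9 -41.3  45. ]
ptr [-51.6 -42.1  45. ]
s7 boss [-31.  -19.6  51.1]
```

View pics/s8c.png

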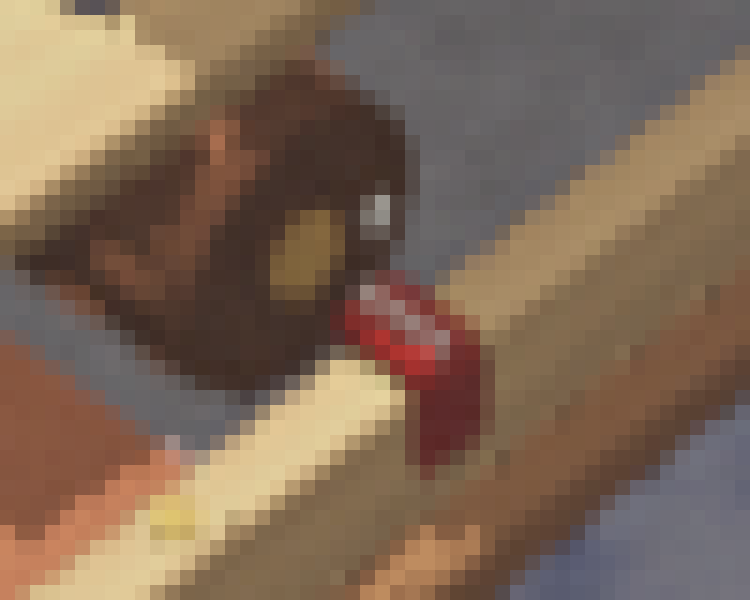

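```bash
python3 -m creep '[[[-0.05,-2,0],[0,0,0],-1],[[-0.05,-2,0],[0,0,0],-1],[[-0.05,-2,0],[0,0,0],-1],[[-0.05,-1.8,0],[0,0,0],-1],[[-0.05,-0.8,0],[0,0,0],-1],[[0,0,0],[0,0,0],-1]]';python3 endlook.py s9; python3 - <<'E'
import cv2,numpy as np
p=np.load('/tmp/s9.npz')['p']
cv2.imwrite('pics/s9c.png',cv2.resize(p[215:255,225:275],None,fx=15,fy=15,interpolation=0)[:,:,::-1])
E
```

```text
t: 16.78
position: [0.5449, 0.1899, 0.1823]
tcp_rot: [-2.668, 1.569, 1.979]
force: [-0.1, -0.3, 6.7]
gripper_width: 0.02
t 16.78 tcp [544.9 189.9 182.3] grasp [544.9 190.  104.3] xax [-0.001  0.001 -1.   ] jaw deg -3.75 F [-0.1  -0.3   6.73] M [ 0.251 -0.142 -0.046] w 20.0 j [0.24 0.2  1.48 0.   1.46 0.3 ]
```

View pics/s9c.png

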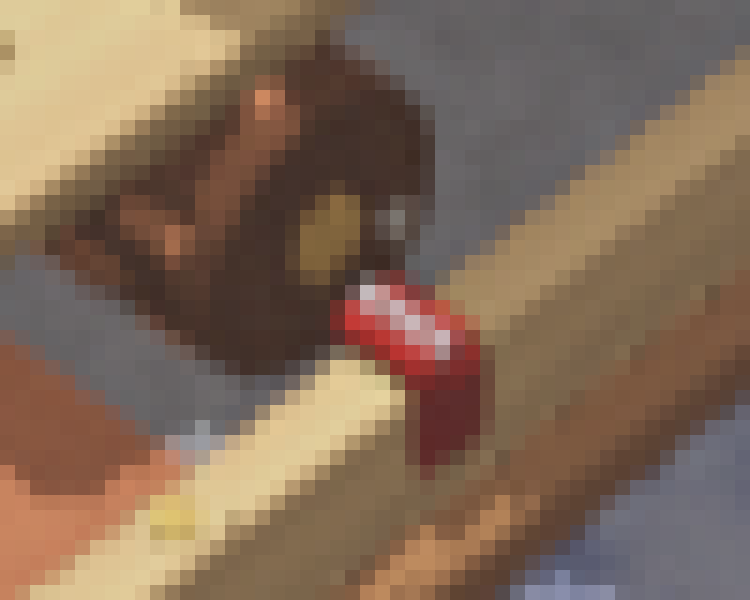

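View pics/s9w.png

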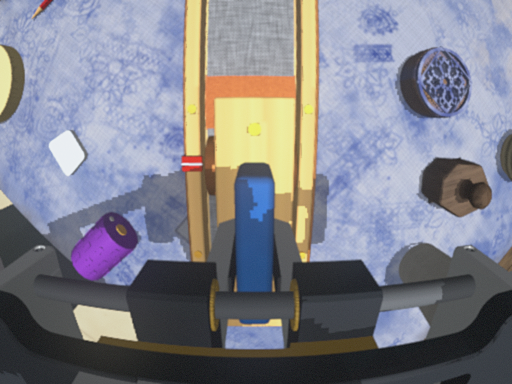

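```bash
python3 - <<'E'
from tri import *
f=lambda x,y:(225+x/15-.5,215+y/15-.5)
for z in (308,255),(330,235): print(bs(atx(*f(*z),-.031)),bs(atz(*f(*z),.051)))
for z in (368,295),(405,322),(442,348): print('p',bs(atz(*f(*z),.045)))
E
```

```text
[-31.  -37.3  51. ] [-31.  -37.3  51. ]
[-31.  -41.4  51.6] [-30.6 -41.8  51. ]
p [-37.5 -41.4  45. ]
p [-44.5 -41.   45. ]
p [-51.3 -40.8  45. ]
```

```bash
python3 -m creep '[[[0,0,0.5],[0,0,0],-1],[[0,0,1],[0,0,0],-1],[[0,0,4],[0,0,0],-1],[[0,0,15],[0,0,0],-1],[[0,0,30],[0,0,0],-1],[[0,0,30],[0,0,0],-1],[[0,0,20],[0,0,0],-1],[[0,0,0],[0,0,0],-1],[[0,0,0],[0,0,0],-1],[[0,0,0],[0,0,0],-1]]';python3 endlook.py s10; python3 - <<'E'
import cv2,numpy as np
p=np.load('/tmp/s10.npz')['p']
cv2.imwrite('pics/s10c.png',cv2.resize(p[215:255,225:275],None,fx=15,fy=15,interpolation=0)[:,:,::-1])
E
```

```text
t: 17.77
position: [0.5441, 0.1895, 0.2789]
tcp_rot: [-1.273, 1.565, -2.909]
force: [-1.7, 0.0, -2.4]
gripper_width: 0.0198
t 17.77 tcp [544.1 189.5 278.9] grasp [543.6 189.4 200.9] xax [-0.006 -0.001 -1.   ] jaw deg -3.74 F [-1.66  0.05 -2.36] M [-0.055 -0.078 -0.005] w 19.8 j [0.24 0.15 1.34 0.   1.65 0.3 ]
```

View pics/s10c.png

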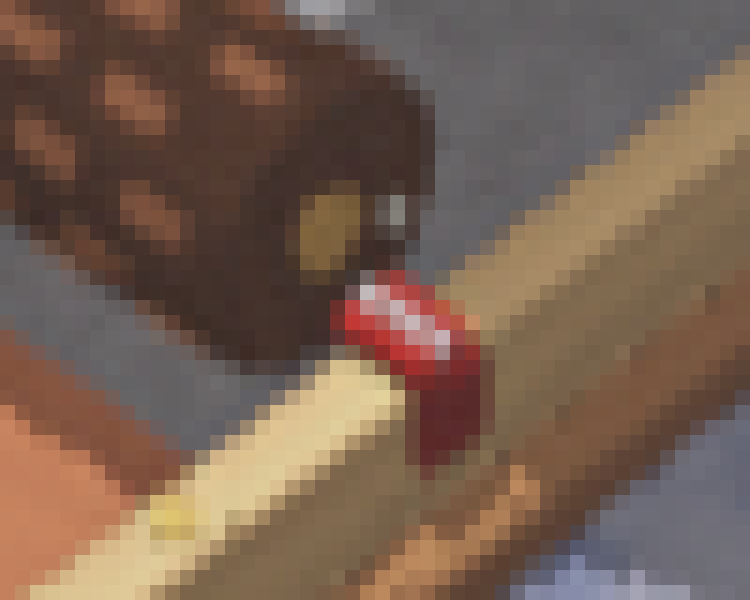

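View pics/s10w.png

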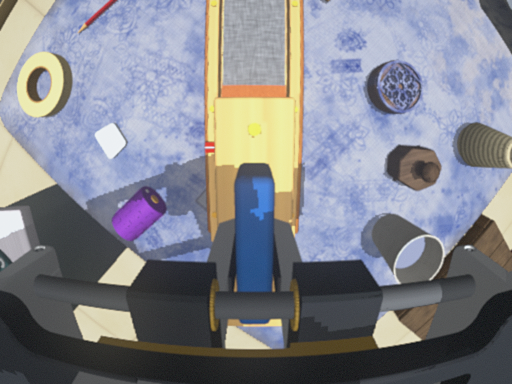

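View pics/s10.png

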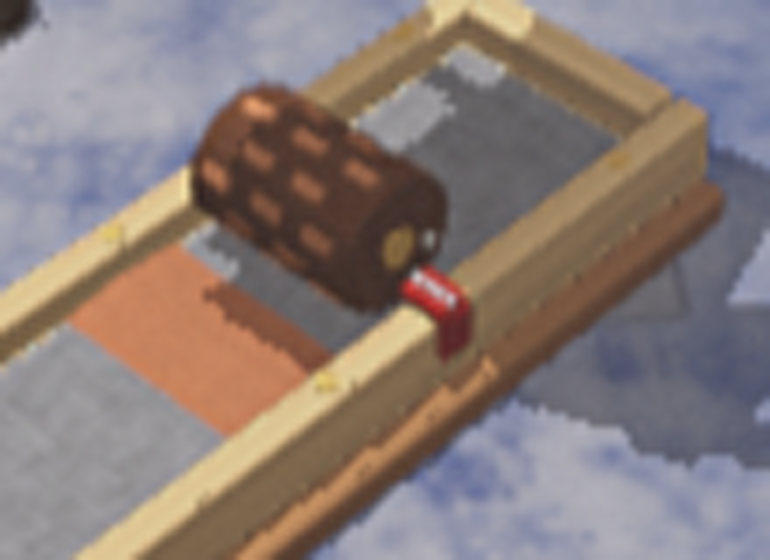

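```bash
python3 -m creep '[[[5.2,-14.2,0],[0,0,-6.6],-1],[[5.2,-14.2,0],[0,0,-6.6],-1],[[5.2,-14.2,0],[0,0,-6.6],-1],[[5.2,-14.2,0],[0,0,-6.6],-1],[[5.2,-14.2,0],[0,0,-6.6],-1],[[5.2,-14.2,0],[0,0,-6.6],-1],[[5.2,-14.2,0],[0,0,-6.6],-1],[[5.2,-14.2,0],[0,0,-6.6],-1],[[5.2,-14.2,0],[0,0,-6.6],-1],[[5.2,-14.2,0],[0,0,-6.6],-1],[[5.2,-14.2,0],[0,0,-6.6],-1],[[5.2,-14.2,0],[0,0,-6.6],-1],[[5.2,-14.2,0],[0,0,-6.6],-1],[[5.2,-14.2,0],[0,0,-6.6],-1],[[0,0,0],[0,0,0],-1],[[0,0,0],[0,0,0],-1],[[0,0,0],[0,0,0],-1]]'; cat > meas.py <<'E'
import sys
from rig import r
from h import *
tag=sys.argv[1];rep(r.state())
for n in ("top","scene"):
    p,d=r.camera(n);c=r.get_calibration(n);W=cloud(d,c);W[d<=0]=np.nan;W[W[...,2]>.15]=np.nan
    np.savez(f'/tmp/{tag}{n}.npz',p=p,d=d)
    cv2.imwrite(f'pics/{tag}{n}.png',p[:,:,::-1])
    hsv=cv2.cvtColor(p,cv2.COLOR_RGB2HSV);H=hsv[...,0];S=hsv[...,1];Q=bedc(W.reshape(-1,3)).reshape(W.shape)
    x,y,z=Q[...,0],Q[...,1],Q[...,2]
    B=(abs(x)<40)&(abs(y)<160)
    b=Q[B&(z>62)];print(n,'cyl',len(b),np.round(b.mean(0),1),np.round((np.percentile(b,2,axis=0)+np.percentile(b,98,axis=0))/2,1), rect(W[B&(z>66)]),axis(W[B&(z>66)]))
    k=[]
    for s in range(int(b[:,1].min()),int(b[:,1].max())+1,3):
        t=b[(abs(b[:,1]-s)<1.5)&(abs(b[:,0])<20)]
        if len(t)>3:k.append((s,t[:,2].mean()))
    k=np.array(k);
    # circle fit
    yy,zz=b[abs(b[:,0])<22][:,1],b[abs(b[:,0])<22][:,2]
    A_=np.c_[yy,np.ones_like(yy)];  # R fixed 22: (y-c)^2+(z-h)^2=484
    from scipy.optimize import least_squares
    f=least_squares(lambda q:np.hypot(yy-q[0],zz-q[1])-22,[yy.mean(),52],loss='soft_l1');print('  circle y,z',np.round(f.x,1))
    b=Q[(x<-36)&(x>-60)&(abs(y)<100)&((H<6)|(H>174))&(S>150)&(z>41)];print('  ptr',len(b),np.round(b.mean(0),1),np.round((b.min(0)+b.max(0))/2,1))
E
python3 meas.py a1
```

```text
t: 19.33
position: [0.6176, -0.0085, 0.2812]
tcp_rot: [-0.276, 1.568, 2.761]
force: [0.3, 0.3, -2.3]
gripper_width: 0.0198
t 19.33 tcp [617.6  -8.5 281.2] grasp [617.4  -8.5 203.2] xax [-0.002  0.001 -1.   ] jaw deg -96.01 F [ 0.25  0.3  -2.28] M [ 0.009 -0.028 -0.033] w 19.8 j [-0.11  0.24  1.23  0.    1.67  1.57]
top cyl 435 [  0.8 -42.5  70. ] [  0.8 -41.7  68.8] [546.9 227.9  34.8  61.8  87.8] 177.59
  circle y,z [-41.6  51.3]
  ptr 20 [-44.9 -42.7  44. ] [-44.2 -42.1  43.6]
scene cyl 448 [ -4.4 -36.1  69.3] [ -1.8 -39.8  68.1] [544.6 229.2  33.6  63.   88.6] 178.18
  circle y,z [-41.2  50.9]
  ptr 17 [-46.1 -37.9  43.6] [-47.1 -40.1  43.9]
```

View pics/a1top.png

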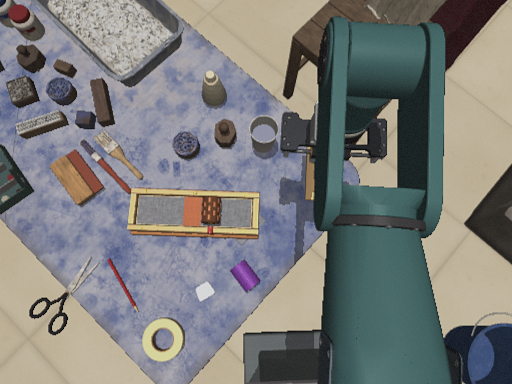

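```bash
python3 -m creep '[[[0,0,-15],[0,0,-0.5],-1],[[0,0,-30],[0,0,0],-1],[[0,0,-30],[0,0,0],-1],[[0,0,-30],[0,0,0],-1],[[0,0,-25],[0,0,0],-1],[[0,0,-15],[0,0,0],-1],[[0,0,-12],[0,0,0],-1],[[0,0,-6],[0,0,0],-1],[[0,0,0],[0,0,0],-1],[[0,0,0],[0,0,0],-1],[[0,0,0],[0,0,0],-1]]'
```

```text
t: 20.35
position: [0.6191, -0.0091, 0.1213]
tcp_rot: [3.131, 1.567, -0.126]
force: [0.5, -0.4, -3.0]
gripper_width: 0.0199
```

```bash
python3 -m creep '[[[0,0,-4],[0,0,0],-1],[[0,0,-3],[0,0,0],-1],[[0,0,0],[0,0,0],-1],[[0,0,0],[0,0,0],-1],[[0,0,0],[0,0,0],-1]]'; python3 -m creep '[[[0,0,-0.7],[0,0,0],-1],[[0,0,0],[0,0,0],-1],[[0,0,0],[0,0,0],-1]]'
```

```text
t: 20.77
position: [0.618, -0.0092, 0.1123]
tcp_rot: [1.675, 1.571, -1.583]
force: [0.2, -0.0, -2.1]
gripper_width: 0.0196
t: 21.02
position: [0.6181, -0.0091, 0.1116]
tcp_rot: [1.587, 1.571, -1.671]
force: [1.2, -0.8, -3.6]
gripper_width: 0.0199
```

```bash
python3 -m creep '[[[0,0,-0.8],[0,0,0],-1],[[0,0,0],[0,0,0],-1],[[0,0,0],[0,0,0],-1]]'; python3 -m creep '[[[0,0,-0.5],[0,0,0],-1],[[0,0,0],[0,0,0],-1],[[0,0,0],[0,0,0],-1]]'
```

```text
t: 21.27
position: [0.618, -0.0091, 0.1108]
tcp_rot: [0.607, 1.571, -2.651]
force: [0.0, -0.1, -2.9]
gripper_width: 0.0196
t: 21.52
position: [0.618, -0.0091, 0.1103]
tcp_rot: [0.649, 1.571, -2.608]
force: [0.1, -0.1, -2.6]
gripper_width: 0.0197
```

```bash
python3 -m creep '[[[0,0,-0.5],[0,0,0],-1],[[0,0,0],[0,0,0],-1],[[0,0,0],[0,0,0],-1]]'; python3 -m creep '[[[0,0,-0.4],[0,0,0],-1],[[0,0,0],[0,0,0],-1],[[0,0,0],[0,0,0],-1]]'
```

```text
t: 21.77
position: [0.618, -0.0091, 0.1098]
tcp_rot: [0.794, 1.571, -2.464]
force: [-0.2, 0.2, -2.2]
gripper_width: 0.02
t: 22.02
position: [0.6181, -0.0092, 0.1097]
tcp_rot: [2.767, 1.571, -0.491]
force: [-0.0, -0.6, -1.0]
gripper_width: 0.0201
```

Touching the bench, so I'm releasing slowly and retreating.

```bash
python3 -m creep '[[[0,0,-0.3],[0,0,0],-1],[[0,0,0],[0,0,0],-0.4],[[0,0,0],[0,0,0],0],[[0,0,0],[0,0,0],0.6],[[0,0,0],[0,0,0],1],[[0,0,0],[0,0,0],1],[[0,0,0],[0,0,0],1],[[0,0,0],[0,0,0],1],[[0,0,0],[0,0,0],1],[[0,0,0],[0,0,0],1],[[0,0,0],[0,0,0],1],[[0,0,0],[0,0,0],1]]'
```

```text
t: 23.02
position: [0.6181, -0.0091, 0.1091]
tcp_rot: [1.682, 1.571, -1.576]
force: [-0.3, 0.4, -0.1]
gripper_width: 0.0897
```

```bash
python3 -m creep '[[[0,0,5],[0,0,0],1],[[0,0,20],[0,0,0],1],[[0,0,35],[0,0,0],1],[[0,0,35],[0,0,0],1],[[0,0,35],[0,0,0],1],[[0,0,30],[0,0,0],1],[[-15,-25,20],[0,0,0],1],[[-20,-30,0],[0,0,0],1],[[-20,-30,0],[0,0,0],1],[[-20,-30,0],[0,0,0],1],[[-20,-30,0],[0,0,0],1],[[-20,-30,0],[0,0,0],1],[[-20,-30,0],[0,0,0],1],[[-20,-30,0],[0,0,0],1],[[0,0,0],[0,0,0],1],[[0,0,0],[0,0,0],1],[[0,0,0],[0,0,0],1]]'; python3 meas.py a2
```

```text
t: 24.43
position: [0.4632, -0.2439, 0.2895]
tcp_rot: [-2.73, 1.57, 0.295]
force: [0.2, 0.7, -0.6]
gripper_width: 0.0937
t 24.43 tcp [ 463.2 -243.9  289.5] grasp [ 463.3 -243.9  211.5] xax [ 0.001  0.    -1.   ] jaw deg -96.67 F [ 0.18  0.73 -0.6 ] M [ 0.009 -0.008  0.025] w 93.7 j [-0.59  0.03  1.46  0.    1.65  1.09]
top cyl 442 [  0.5 -42.1  70. ] [  0.9 -41.2  68.8] [546.8 227.7  35.2  62.3  86. ] 176.33
  circle y,z [-41.4  51.3]
  ptr 21 [-44.5 -42.5  43.9] [-44.5 -42.2  44.4]
scene cyl 442 [ -4.2 -36.2  69.4] [ -1.9 -39.6  68.3] [544.2 228.8  33.4  62.3  87.1] 177.68
  circle y,z [-41.5  50.9]
  ptr 17 [-46.7 -37.   43.4] [-46.3 -39.6  43.2]
```

View pics/a2top.png

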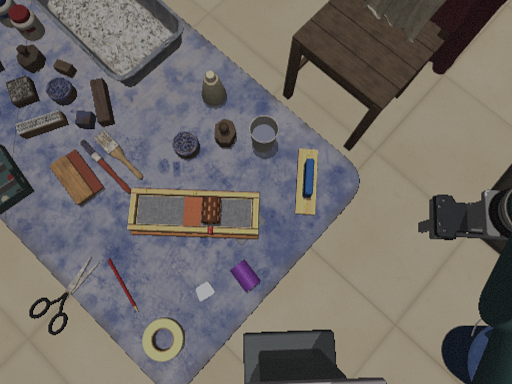

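View pics/a2scene.png

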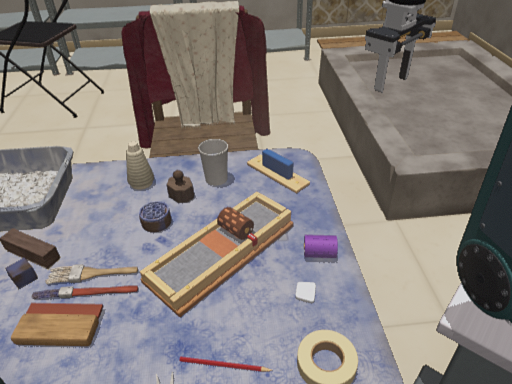

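The final pictures show the cylinder at the pointer (top view: 211,209 against 210,231). The paddle is flat at (308,181), the bystanders are where they were, and the arm is clear. Handing in.

```bash
python3 -c "
from rig import r
print(r.sign_off())"
```

```text
the job is handed in; nothing more can be done
None
```

The proof is done and handed in at about 24.5 s of the 72 s allowed. I rolled the cylinder over the swatch to the red pointer with the paddle alone and lifted straight off. The paddle went back flat where it first lay, right of the bed and clear of it.

- **Pressure:** Once the initial pressing was done, sampled contact force stayed at about 7 to 10 N, mostly 7 to 8.5 N, taking roughly 2.5 N off for the paddle's weight. Readings came only at the end of each short move and carry about ±0.7 N of noise, so I saw no more than that between them.
- **Position:** The cylinder lies about 1 mm from the pointer along the bed in the top camera's depth data. A pixel sighting in the scene camera before lifting put it about 0.5 mm off. The scene camera's coarse pointer reading gave about 2 mm at the end, but it rests on only 17 pixels, so I trusted it least.
- **Stayed put:** The cylinder did not visibly move at lift-off or in the pictures taken 1.5 s and 6.5 s later.
- **Sideways drag:** Just past the swatch a sideways force of about 5 N built up between sole and cylinder. I eased it with a 0.5 mm sideways shift. Pictures afterwards had the cylinder 0 to 2° off square to the bed.
- **Bystanders:** The knobbed block, tumbler and round block look unmoved in the last pictures.

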